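# Put the slim bangle rolls away in the leaning stock canister

## Robot

A 7-joint arm with a two-finger parallel gripper is mounted at the origin on the work surface. World frame = base frame: x ahead of the robot, y to its left, z up, the work surface at z = 0. Lengths are in m, angles in rad, forces in N, time in s.
With the tool pointing down it reaches from about 0.425 to 0.95 m from the base axis. Payload 4.7 kg.
Tool frame: the origin (TCP) lies on the centre line of the jaws, within the pads' length; the fingertips stand robot.nose_length ahead of it and the grasp point (between the pads) lies 8 mm behind it (robot.nose_length is the distance from the TCP to the fingertips, in m); z points along the fingers, y is the line along which they close (so a half turn about z gives the same grasp; the last joint's range is limited). The gripper opens to 85 mm and grips with 20 to 120 N. Pads are 22 mm wide; open, the fingers measure 114 mm over their backs; the gripper's body (76 mm by 85 mm) begins 54 mm behind the grasp point. The pads swing forward as they close: fully open they stand 13 mm farther back than shut.
Start: joints at [-1.298, 0.469, -0.049, 1.532, 0.024, 1.141, -0.082], TCP at [0.201, 0.645, 0.242] pointing down, gripper open.
Joint ranges: [-2.59, 2.59], [-0.33, 1.99], [-1.39, 1.29], [0.1, 2.45], [-1.04, 4.18], [0.21, 1.99], [-2.66, 2.66]. Speed limits (rad/s): [2.57, 2.57, 3.14, 3.14, 3.14, 3.14, 3.14].

## Interface

Orientations are given as [roll, pitch, yaw] about the fixed x, y, z axes, in that order (R = Rz(yaw) Ry(pitch) Rx(roll)).
In Python, from plant import robot gives the robot as it stands. Calls block until the motion is done:
- robot.goto(position, orientation): joint-space move of the TCP to a pose.
- robot.move_straight(position, vel=0.15, attitude=None, contact_N=None): straight line of the TCP; attitude=None keeps the orientation; vel is the mean speed in m/s. With contact_N (N) it stops when the force on the tool has changed by that much, and returns True; else False.
- robot.move_joints(angles): joint-space move.
- robot.grip(opening, strength=None): opening from 0.0 (shut) to 1.0 (fully open); strength is the grip in N (None keeps the last); returns when the fingers have stopped.
- robot.sleep(seconds).
- robot.inverse_kinematics(position, orientation): joint angles nearest the present ones, or None.
- robot.sense(): the state.
- robot.grab_frame(name): name is "scene" or "top" or "wrist"; returns a dict with "image" (420x560x3 uint8, red, green, blue), "range_z" (420x560 float32, m along the optical axis (not along the pixel's ray), 0 where there is no reading), "fx", "fy", "cx", "cy" (pixels), "R" (3x3) and "t" (3): a world point X has camera coordinates R X + t. Camera axes: x right, y down, z forward; pixel columns grow to the right and rows downward; lengths in m; the calibration is good to about 2 mm. A picture is of the moment at which its call begins.
A pose or a line that the arm cannot do raises robot.IKError and nothing moves.
- robot.close_job(): hands the job in; it is judged then, once.
The state is a dict: "t": time; "joint_pos": joint angles; "joint_velocities": joint speeds; "effort": joint torques, N m; "tcp_pos": TCP position; "tcp_rot": TCP orientation; "wrist_force": force on the tool from outside, world axes, zero at the start; "torque": the same for the moment, N m; "opening": opening from 0.0 (shut) to 1.0 (fully open); "gripper_force": force on a finger pad.
Only numpy, scipy, OpenCV 4.12 (cv2) and the standard library are available. Lean on these libraries where they do the work, as an engineer would, in place of code of your own. Each camera call takes 0.05 s, during which the arm holds its last target. There are 200 camera calls.

## Task

Slide the steel cover of the leaning clear canister fully open to its stop, drop the two slim bangle rolls through the neck into the canister one at a time, then slide the cover fully shut again to its stop. Leave the thick rolls and the other things on the counter standing where they are.

Things in the scene. Friction and masses are not known exactly. Their poses are not given: they have to be found in the camera images.
- canister: Clear plastic canister fixed in a wooden stand, leaning 0.45 rad (26 deg) from vertical, mouth towards the robot. Origin: centre of its underside; z runs along its length to the mouth (tilted), y is level and to the left seen from the robot, x completes the frame. Body 104 mm outside, 94 mm inside diameter up to z = 172 mm, inner floor at z = 6 mm; both rolls fit in however they fall.
- mouth (a point): Centre of the canister's mouth (canister x = y = 0, z = 220 mm), same axes as the canister. The neck below it is 46 mm inside diameter from z = 196 to 210 mm and flares to 58 mm at the lip, z = 220 mm.
- deck (a point): Middle of the aluminium deck around the neck (canister x = 0, y = 45, z = 232 mm). Two rails along y (x = +-43 to +-52 mm, y = -50 to 140 mm) and a dark stop bar across each end top out at z = 232 mm.
- cover (a joint): Travel of the sliding cover along the canister's +y axis, m: 0 = shut against its stop over the neck, 0.09 = fully open against the other stop. Starts shut or up to 20 mm open. Friction about 2.5 N; it stays where it is left.
- cover_grip (a point): Grip point on the cover's handle: middle of the fin at canister x = 0, y = 18 mm + joint value, z = 251 mm. The cover is a steel plate 84 x 70 x 4 mm (z = 222 to 226 mm) between the rails; on it a black fin, 12 mm thick along y, 56 mm wide along x, up to z = 266 mm. Pinch it across y, tool along the canister's axis.
- slim1: Cylinder standing upright on the plywood board: a roll of metal bangles in brass, copper and steel bands. SLIM: 34 mm diameter, 90 mm tall, 0.08 to 0.17 kg. Origin: centre of its underside, z axis along its length.
- slim1_center (a point): Centre of slim roll slim1, 45 mm above its underside.
- slim2: Cylinder standing upright on the plywood board: a roll of metal bangles in brass, copper and steel bands. SLIM: 34 mm diameter, 90 mm tall, 0.08 to 0.17 kg. Origin: centre of its underside, z axis along its length.
- slim2_center (a point): Centre of slim roll slim2, 45 mm above its underside.
- thick1: Cylinder standing upright on the plywood board: a roll of metal bangles in brass, copper and steel bands. THICK: 62 mm diameter, 90 mm tall, about 0.3 kg; does not fit the neck. Leave it standing. Origin: centre of its underside.
- thick2: Cylinder standing upright on the plywood board: a roll of metal bangles in brass, copper and steel bands. THICK: 62 mm diameter, 90 mm tall, about 0.3 kg; does not fit the neck. Leave it standing. Origin: centre of its underside.
- board: Plywood board 250 x 250 x 6 mm, fixed on the counter, on which the four rolls stand about 120 mm apart in a square (at least 85 mm). Origin: centre of its underside.
- carton: Cardboard box 90 x 60 x 50 mm, bystander. Origin: centre of its underside.
- cream: Jar with white cap, 64 mm diameter, 60 mm tall, bystander. Origin: centre of its underside.
Not all that is in view belongs to the job. What is shaped like the slim2 but black or green is not meant.

How it is judged:
On the way, in this order (a step that is already met when the one before it is completed fails the run):
1. the cover is slid fully open (within 4 mm of its stop) (value of joint cover above 0.086 m), for 0.1 s.
2. one slim roll lies wholly inside the canister, let go (((z of slim1_center in the frame of canister between 0 and 0.165 m and x of slim1_center in the frame of canister between -0.05 and 0.05 m and y of slim1_center in the frame of canister between -0.05 and 0.05 m and contact force between the fingers and slim1 below 0.1 N) or (z of slim2_center in the frame of canister between 0 and 0.165 m and x of slim2_center in the frame of canister between -0.05 and 0.05 m and y of slim2_center in the frame of canister between -0.05 and 0.05 m and contact force between the fingers and slim2 below 0.1 N))), for 0.2 s.
3. both slim rolls lie wholly inside the canister, let go (z of slim1_center in the frame of canister between 0 and 0.165 m and x of slim1_center in the frame of canister between -0.05 and 0.05 m and y of slim1_center in the frame of canister between -0.05 and 0.05 m and z of slim2_center in the frame of canister between 0 and 0.165 m and x of slim2_center in the frame of canister between -0.05 and 0.05 m and y of slim2_center in the frame of canister between -0.05 and 0.05 m and contact force between the fingers and slim1 below 0.1 N and contact force between the fingers and slim2 below 0.1 N), for 0.2 s.
4. the cover is slid fully shut (within 4 mm of its stop) (value of joint cover below 0.004 m), for 0.1 s.
At the end, for the whole second after the job is handed in: Both slim rolls lie wholly inside the canister (below its lip) and at rest, and the cover is shut within 4 mm of its stop (z of slim1_center in the frame of canister between 0 and 0.165 m and x of slim1_center in the frame of canister between -0.05 and 0.05 m and y of slim1_center in the frame of canister between -0.05 and 0.05 m and z of slim2_center in the frame of canister between 0 and 0.165 m and x of slim2_center in the frame of canister between -0.05 and 0.05 m and y of slim2_center in the frame of canister between -0.05 and 0.05 m and value of joint cover below 0.004 m and linear speed of each of slim1, slim2 below 0.05 m/s); the robot touches nothing.
It fails at once if a thick roll, the carton or the jar is moved more than 40 mm (distance of any of thick1, thick2, carton, cream from where it was at the start of the episode above 0.04 m).
It fails at once if a thick roll is tipped over (angle between any of thick1, thick2's own z axis and vertical above 0.6 rad).
It also fails if it takes over 72 s, if anything falls off the work surface, if the arm or the gripper's body presses on something with over 40 N, if the wrist force passes 120 N, or if a joint passes its speed limit or range.

## Working session

There is one attempt and no reset: what is moved stays moved. The work goes in short steps, each a Python script; the robot and the scene stay as the last script left them, time stands still between calls to the robot, and variables do not carry over. Pictures are saved under pics/ and viewed, at most 10 in all, crops included, and the job is handed in when it is done.

```bash
mkdir -p pics; ls
python3 - <<'E'
from plant import robot
import cv2,numpy as np
s=robot.sense();print(s['t'],s['tcp_pos'],s['tcp_rot'],robot.nose_length)
for n in("scene","top"):
    f=robot.grab_frame(n);np.savez(f'pics/{n}0.npz',**f)
    cv2.imwrite(f'pics/{n}0.png',f['image'][:,:,::-1]); print(n,f['fx'],f['R'],f['t'])
E
```

```text
pics
0.0 [0.20045203 0.64396318 0.24126403] [-3.13965065e+00  3.68832688e-05  2.83979274e+00] 0.011
scene 501.9913752121154 [[ 0.21694705  0.97614234 -0.00894993]
 [ 0.84525167 -0.19242744 -0.49851911]
 [-0.48834782  0.10058731 -0.86683251]] [-0.14684394 -0.37625847  1.62462508]
top 386.0527328321204 [[ 0.01648723 -0.99983235  0.007965  ]
 [-0.98809588 -0.01751126 -0.15283941]
 [ 0.15295327 -0.00535028 -0.98821894]] [-0.0012544   0.56056748  1.01785991]
```

View pics/scene0.png

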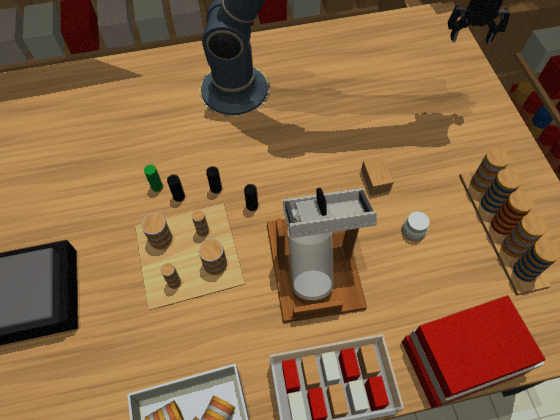

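View pics/top0.png

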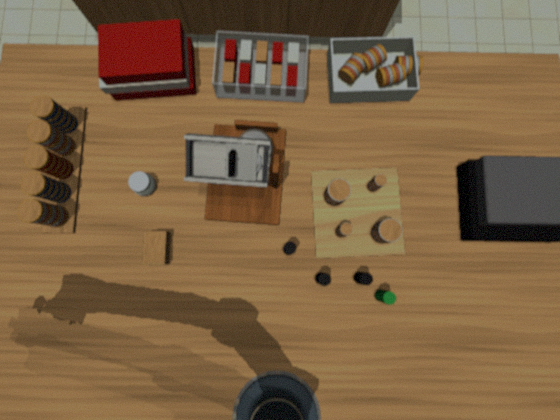

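```bash
cat > h.py <<'E'
import numpy as np,cv2
def px2w(f,u,v,z=None,dep=None):
    R,t=f['R'],f['t']; d=R.T@np.array([(u-f['cx'])/f['fx'],(v-f['cy'])/f['fy'],1.]); c=-R.T@t
    s=(z-c[2])/d[2] if z is not None else dep
    return c+s*d
def cloud(f):
    v,u=np.mgrid[:420,:560]; d=f['range_z'].astype(float)
    P=np.stack([(u-f['cx'])/f['fx']*d,(v-f['cy'])/f['fy']*d,d],-1)
    return (P-f['t'])@f['R']
def w2px(f,X):
    c=np.atleast_2d(X)@f['R'].T+f['t']; return np.c_[c[:,0]/c[:,2]*f['fx']+f['cx'],c[:,1]/c[:,2]*f['fy']+f['cy']]
E
python3 - <<'E'
import numpy as np,cv2
from h import *
S=dict(np.load('pics/scene0.npz'));T=dict(np.load('pics/top0.npz'))
a=cv2.resize(S['image'][180:300,260:390],None,fx=4,fy=4,interpolation=2)[:,:,::-1]
b=cv2.resize(T['image'][120:190,175:285],None,fx=4.7,fy=4.7,interpolation=2)[:,:,::-1]
b=cv2.resize(T['image'][120:170+20,175:285],(260*2//2*1,165)) if 0 else b
cv2.imwrite('pics/c1.png',a);cv2.imwrite('pics/c2.png',b)
for n,f in(('S',S),('T',T)):
    C=cloud(f)
    m=(np.abs(C[...,2]-0.099)<.008)&(C[...,0]>.3)&(C[...,0]<.75)&(C[...,1]<0.05)&(C[...,1]>-.5)
    k,l,st,ce=cv2.connectedComponentsWithStats(m.astype(np.uint8))
    for i in range(1,k):
        if st[i,4]>15:
            p=C[l==i]; print(n,st[i,4],ce[i],p.mean(0),np.median(p,0),np.ptp(p,axis=0))
E
```

```text
S 114 [197.81578947 215.14912281] [ 0.49346042 -0.17212931  0.09456078] [ 0.49359021 -0.17234867  0.09445754] [0.03358222 0.03213429 0.0096941 ]
S 393 [153.21119593 223.23155216] [ 0.49155858 -0.28588962  0.09466411] [ 0.49131883 -0.28553747  0.09457645] [0.06157819 0.06084534 0.01063284]
S 432 [210.77546296 249.51157407] [ 0.59641846 -0.15423705  0.09470553] [ 0.59626476 -0.15444372  0.09466762] [0.06329169 0.06044871 0.01001636]
S 16 [281.5625 256.    ] [0.65391691 0.01146508 0.0991359 ] [0.65401517 0.01111004 0.09875029] [0.00435678 0.01224578 0.01392283]
S 138 [167.50724638 269.21014493] [ 0.62511668 -0.26399307  0.09482197] [ 0.62484346 -0.26384098  0.09463845] [0.03314518 0.0319094  0.00945486]
S 81 [298.28395062 281.54320988] [0.7268345  0.03557573 0.09920422] [0.72991891 0.03477044 0.09892632] [0.05722923 0.02634055 0.01479782]
T 130 [380.26153846 180.01538462] [ 0.62126    -0.2643594   0.09602482] [ 0.62151548 -0.26413637  0.095999  ] [0.03374483 0.03163001 0.00970841]
T 422 [338.9028436  189.91469194] [ 0.59269783 -0.15479721  0.09605717] [ 0.59265777 -0.15492491  0.09611938] [0.06023701 0.05847808 0.01083737]
T 448 [389.97321429 230.31026786] [ 0.48866179 -0.28628355  0.095975  ] [ 0.48900946 -0.28651533  0.09600726] [0.05993467 0.06159057 0.01023499]
T 135 [346.00740741 228.97777778] [ 0.49015659 -0.17241823  0.09568511] [ 0.49015455 -0.1725893   0.09560857] [0.03111644 0.0318048  0.01004167]
T 25 [324.92 277.8 ] [ 0.36493265 -0.11793033  0.09207458] [ 0.36447039 -0.11571744  0.09184757] [0.02244447 0.02545726 0.00345291]
T 16 [390.125 297.625] [ 0.31827998 -0.28299272  0.09200743] [ 0.31752568 -0.28269853  0.09183835] [0.01251712 0.01025817 0.00452486]
```

View pics/c1.png

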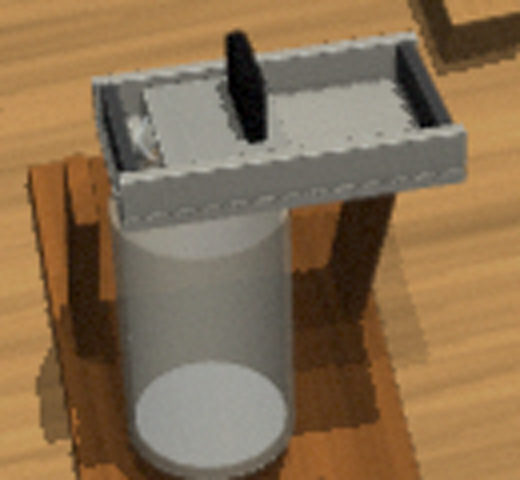

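View pics/c2.png

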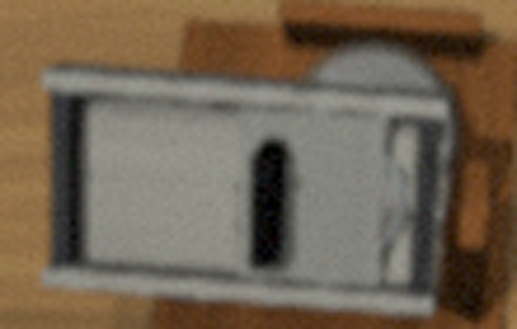

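```bash
cat >> h.py <<'E'
from scipy.spatial.transform import Rotation as Ro
def Rcan(yaw): return (Ro.from_euler('z',yaw)*Ro.from_euler('y',-.45)).as_matrix()
E
python3 - <<'E'
import numpy as np
from scipy.optimize import least_squares
from h import *
S=dict(np.load('pics/scene0.npz'));T=dict(np.load('pics/top0.npz'))
K=np.array([[52,140,232],[52,-50,232],[-52,140,232],[-52,-50,232]])/1e3
tp=np.array([[44,68],[449,97],[42,283],[434,313]])/4.7+[175,120]-.4
sp=np.array([[466,128],[122,180],[415,37],[93,78]])/4+[260,180]-.4
def res(p,one=None):
    X=p[:3]+K@Rcan(p[3]).T
    return np.r_[(w2px(T,X)-tp).ravel(),(w2px(S,X)-sp).ravel()]
r=least_squares(res,[.7,.03,.03,0]);print(r.x,r.fun.reshape(-1,2).round(1))
for n,f in(('S',S),('T',T)):
    C=cloud(f);L=(C-r.x[:3])@Rcan(r.x[3]);d=f['range_z']
    m=(d>0)&(L[...,2]>.236)&(L[...,2]<.28)&(abs(L[...,0])<.06)&(L[...,1]>-.03)&(L[...,1]<.1)
    q=L[m];print(n,'fin',len(q),q.min(0),q.max(0),np.percentile(q,[5,95],axis=0))
    t=q[q[:,2]>.260];print('top y',t[:,1].min(),t[:,1].max(),np.median(t,0))
    m=(d>0)&(L[...,2]>.215)&(L[...,2]<.24)&(L[...,0]>-.058)&(L[...,0]<.058)&(L[...,1]>-.055)&(L[...,1]<.145)
    q=L[m];w=q[abs(abs(q[:,0])-.0475)<.004];w=w[w[:,2]>.226];print('rail z',np.median(w[:,2]),'x',np.percentile(q[q[:,2]>.228][:,0],[1,99]),'y',np.percentile(q[q[:,2]>.228][:,1],[1,99]))
    c=q[(abs(q[:,0])<.03)&(q[:,1]<-.0)];print('cover left part z',np.median(c[:,2]))
E
```

```text
[ 0.72252334  0.07325559  0.04321083 -0.06064064] [[-0.3 -0.2]
 [-0.4  0.3]
 [-0.   0. ]
 [-0.3  0.1]
 [ 0.5  1.2]
 [-0.8  0.9]
 [-0.1 -1.5]
 [-0.5 -0.3]]
S fin 179 [-0.02732505  0.02363085  0.23608244] [0.02927146 0.03632239 0.26803395] [[-0.021169    0.02429819  0.2379041 ]
 [ 0.02757037  0.03537166  0.26674282]]
top y 0.024279793725869126 0.03632238862441594 [0.00391104 0.02961039 0.2650576 ]
rail z 0.2308381132031695 x [-0.05313297  0.0530812 ] y [-0.04768894  0.13743568]
cover left part z 0.22592061914762251
T fin 201 [-0.05258565 -0.02688486  0.23600361] [0.04765747 0.09893467 0.27130895] [[-0.02877616  0.0238093   0.23715639]
 [ 0.0259455   0.03525698  0.26934512]]
top y 0.023691515514425908 0.03596357775876734 [-0.00093091  0.02930215  0.26686305]
rail z 0.23317109199155944 x [-0.05364356  0.05007413] y [-0.04629644  0.13630842]
cover left part z 0.22769209197311874
```

```bash
cat >> h.py <<'E'
from plant import robot
O=np.array([.7225,.0733,.0432]);YAW=-.0606;RC=Rcan(YAW)
def cp(x,y,z): return O+RC@np.array([x,y,z])
def rpy(M): return Ro.from_matrix(M).as_euler('xyz')
def tilt(s=1): return rpy(np.c_[-s*RC[:,0],s*RC[:,1],-RC[:,2]])
def down(yaw): return rpy(np.c_[[np.cos(yaw),np.sin(yaw),0],[np.sin(yaw),-np.cos(yaw),0],[0,0,-1]])
S1=np.array([.4918,-.1724]);S2=np.array([.6225,-.264])
E
python3 - <<'E'
from h import *
for s in(1,-1):
  for P in((0,.03,.34),(0,.03,.247),(0,.108,.247),(0,0,.37),(0,0,.235)):
    j=robot.inverse_kinematics(cp(*P),tilt(s));print(s,P,cp(*P).round(3),None if j is None else np.round(j,2))
for S in(S1,S2):
  for a in np.arange(-3,3.1,.75):
    j=robot.inverse_kinematics([*S,.071],down(a));j2=robot.inverse_kinematics([*S,.25],down(a));print(S,a,None if j is None else np.round(j,2),j2 is not None)
print(robot.sense()['t'])
E
```

```text
1 (0, 0.03, 0.34) [0.577 0.112 0.349] [-0.79  0.04  0.46  1.92  0.22  0.78  1.05]
1 (0, 0.03, 0.247) [0.617 0.11  0.266] [-0.64  0.19  0.37  1.96  0.14  0.58  1.12]
1 (0, 0.108, 0.247) [0.622 0.188 0.266] [-0.68  0.24  0.27  1.9   0.24  0.63  0.91]
1 (0, 0, 0.37) [0.562 0.083 0.376] [-0.83 -0.03  0.52  1.92  0.23  0.83  1.09]
1 (0, 0, 0.235) [0.62  0.079 0.255] [-0.61  0.2   0.41  1.98  0.08  0.54  1.22]
-1 (0, 0.03, 0.34) [0.577 0.112 0.349] [-0.75  0.04  0.42  1.92  0.22  0.78 -2.09]
-1 (0, 0.03, 0.247) [0.617 0.11  0.266] [-0.8   0.21  0.56  1.97  0.06  0.57 -1.95]
-1 (0, 0.108, 0.247) [0.622 0.188 0.266] [-0.92  0.26  0.56  1.91  0.1   0.61 -2.11]
-1 (0, 0, 0.37) [0.562 0.083 0.376] [-0.71 -0.02  0.4   1.92  0.22  0.83 -2.05]
-1 (0, 0, 0.235) [0.62  0.079 0.255] [-0.77  0.22  0.6   1.99 -0.01  0.54 -1.83]
[ 0.4918 -0.1724] -3.0 [-0.13  0.48  0.49  2.07 -0.36  0.67  2.32] True
[ 0.4918 -0.1724] -2.25 [ 0.87  0.58 -0.81  2.02  0.59  0.79  2.18] True
[ 0.4918 -0.1724] -1.5 [-0.53  0.73  1.11  2.09 -0.88  0.89 -1.97] True
[ 0.4918 -0.1724] -0.75 [-0.53  0.73  1.11  2.09 -0.88  0.89 -
[... 318 characters left out ...]
 [-0.13  0.48  0.5   2.07 -0.37  0.67  2.04] True
[ 0.6225 -0.264 ] -3.0 [ 0.03  0.68  0.46  1.69 -0.38  0.85  2.36] True
[ 0.6225 -0.264 ] -2.25 [ 0.96  0.88 -1.    1.63  0.82  1.1   2.19] True
[ 0.6225 -0.264 ] -1.5 [-0.32  0.94  1.1   1.71 -0.94  1.11 -1.98] True
[ 0.6225 -0.264 ] -0.75 [-0.32  0.94  1.1   1.71 -0.94  1.11 -1.23] True
[ 0.6225 -0.264 ] 0.0 [-0.31  0.94  1.09  1.71 -0.93  1.1  -0.49] True
[ 0.6225 -0.264 ] 0.75 [-0.29  0.9   1.04  1.71 -0.88  1.07  0.23] True
[ 0.6225 -0.264 ] 1.5 [-0.28  0.89  1.02  1.71 -0.86  1.05  0.96] True
[ 0.6225 -0.264 ] 2.25 [-0.1   0.74  0.67  1.7  -0.56  0.9   1.48] True
[ 0.6225 -0.264 ] 3.0 [ 0.02  0.69  0.48  1.69 -0.39  0.86  2.09] True
0.1
```

Run:
```python
from h import *
def st(m): s=robot.sense();L=RC.T@(s['tcp_pos']-O);print(m,round(s['t'],2),L.round(4),'F',(RC.T@s['wrist_force']).round(1),'op',round(s['opening'],3),s['gripper_force'])
robot.grip(.6)
robot.goto(cp(0,.03,.33),tilt());st('above')
print(robot.move_straight(cp(0,.03,.247),vel=.12,contact_N=15));st('at')
robot.grip(0,60);st('grip')
print(robot.move_straight(cp(0,.116,.247),vel=.08,contact_N=14));st('slid')
f=robot.grab_frame('top');L=(cloud(f)-O)@RC
m=(f['range_z']>0)&(abs(L[...,2]-.226)<.012)&(abs(L[...,0])<.03)&(abs(L[...,1])<.15)
cv2.imwrite('pics/o1.png',cv2.resize(f['image'][100:220,150:310],None,fx=4,fy=4)[:,:,::-1])
```

```text
above 2.88 [-2.000e-04  3.120e-02  3.299e-01] F [ 0.5 -0.2  0.3] op 0.598 0.0
False
at 3.73 [0.0005 0.0301 0.2474] F [-0.   0.2  0.6] op 0.6 0.0
grip 4.16 [0.0004 0.0302 0.2477] F [-1.4 -0.7  6.9] op 0.131 58.78675639629364
True
slid 5.1 [0.0003 0.108  0.2478] F [-0.4 -1.7  5. ] op 0.13 59.86017823219299
```

View pics/o1.png

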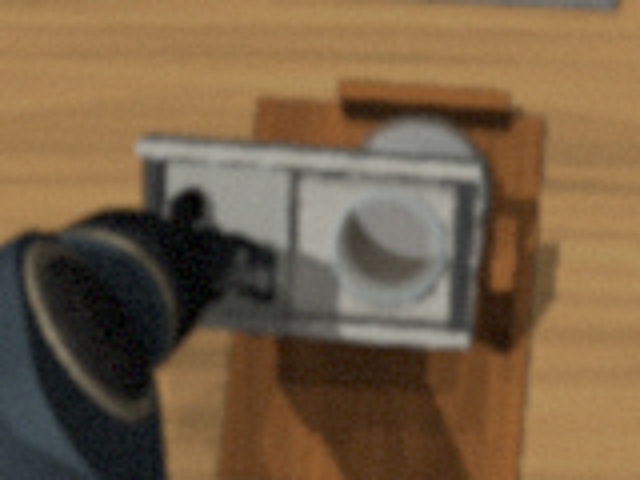

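```bash
cat >> h.py <<'E'
def st(m): s=robot.sense();L=RC.T@(s['tcp_pos']-O);print(m,round(s['t'],2),L.round(4),s['tcp_pos'].round(3),'F',(RC.T@s['wrist_force']).round(1),'op',round(s['opening'],3),round(s['gripper_force'],1))
def pick(S,a):
    robot.goto([*S,.22],down(a))
    print(robot.move_straight([*S,.071],vel=.15,contact_N=12));st('down')
    robot.grip(0,40);st('gripped')
    robot.move_straight([*S,.22],vel=.2);st('lifted')
E
python3 - <<'E'
from h import *
f=dict(np.load('pics/top0.npz'));print(w2px(f,cp(0,0,.22)))
robot.grip(.4);st('rel')
robot.move_straight(cp(0,.108,.34),vel=.2)
f=robot.grab_frame('top');L=(cloud(f)-O)@RC
m=(f['range_z']>0)&(L[...,2]>.236)&(L[...,2]<.272)&(abs(L[...,0])<.03)&(L[...,1]>.06)&(L[...,1]<.135)
print('fin y',m.sum(),np.percentile(L[m][:,1],[5,50,95]))
robot.grip(.6)
pick(S1,2.25)
robot.goto(cp(0,0,.34),tilt());st('over')
f=robot.grab_frame('scene');cv2.imwrite('pics/i1.png',cv2.resize(f['image'][100:300,230:430],None,fx=3,fy=3)[:,:,::-1])
E
```

```text
[[246.4296247  161.10189395]]
rel 5.5 [-0.0009  0.1081  0.247 ] [0.621 0.188 0.265] F [-0.3  0.4 -0.2] op 0.398 0.0
fin y 153 [0.10158362 0.104545   0.11349483]
False
down 9.08 [-0.181  -0.2594  0.1191] [ 0.492 -0.173  0.072] F [0.5 0.3 1. ] op 0.598 0.0
gripped 9.38 [-0.1808 -0.2594  0.1192] [ 0.492 -0.173  0.072] F [2.1 0.5 6.2] op 0.387 39.6
lifted 10.27 [-0.1183 -0.2586  0.2522] [ 0.491 -0.172  0.219] F [ 0.1 -0.  -1.6] op 0.391 39.8
over 11.41 [-0.0006 -0.0015  0.3393] [0.575 0.081 0.348] F [ 0.6  0.4 -0.4] op 0.384 39.8
```

View pics/i1.png

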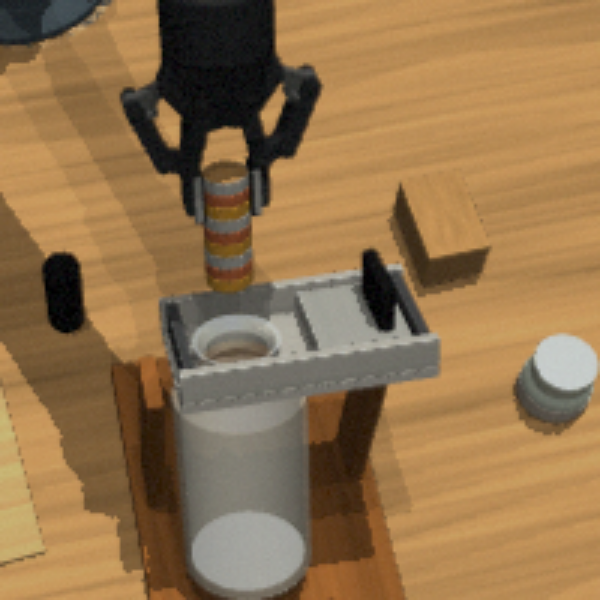

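```bash
cat >> h.py <<'E'
def inside(tag):
    f=robot.grab_frame('scene');cv2.imwrite(f'pics/{tag}.png',cv2.resize(f['image'][100:300,190:430],None,fx=3,fy=3)[:,:,::-1])
def insert():
    for z in(.285,.26,.236):
        c=robot.move_straight(cp(0,0,z),vel=.1,contact_N=15);st(f'z{z} {c}')
        if c: return False
    robot.grip(.62);robot.sleep(.3)
    robot.move_straight(cp(0,0,.34),vel=.2);st('out')
    return True
E
python3 - <<'E'
from h import *
print(insert());inside('d1')
E
```

```text
z0.285 False 12.16 [ 0.0004 -0.0007  0.2851] [0.599 0.08  0.3  ] F [-0.2 -0.7 -0.9] op 0.388 39.8
z0.26 False 12.56 [ 3.000e-04 -2.000e-04  2.604e-01] [0.61  0.08  0.278] F [-0.1  0.2 -0.9] op 0.387 39.8
z0.236 False 12.95 [ 3.000e-04 -2.000e-04  2.364e-01] [0.62  0.079 0.256] F [-0.8 -0.9 -1.4] op 0.386 39.8
out 14.25 [-6.000e-04  2.000e-04  3.396e-01] [0.575 0.082 0.349] F [ 0.7 -0.  -0.3] op 0.62 0.0
True
```

View pics/d1.png

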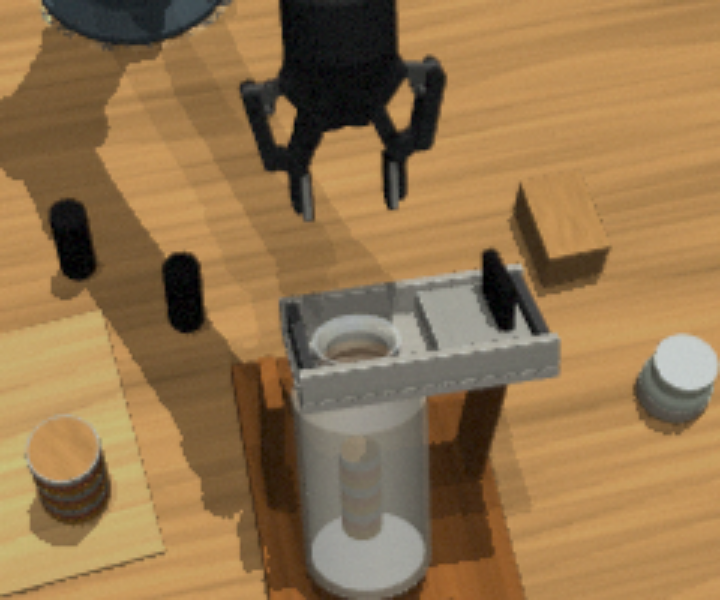

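Run:
```python
from h import *
pick(S2,2.25)
robot.move_straight([*S2,.34],vel=.25)
robot.goto(cp(0,0,.35),tilt());st('over')
if robot.sense()['opening']>.3: print(insert())
inside('d2')
```

```text
False
down 16.83 [-0.0583 -0.3432  0.0603] [ 0.623 -0.265  0.072] F [ 0.4 -0.2 -0.2] op 0.617 0.0
gripped 17.13 [-0.0583 -0.3432  0.0604] [ 0.623 -0.264  0.072] F [2.1 1.4 4.9] op 0.386 39.8
lifted 18.02 [ 0.0041 -0.3419  0.1926] [ 0.622 -0.263  0.218] F [-0.3  0.8 -0.6] op 0.386 39.8
over 20.04 [ 2.000e-04 -9.000e-04  3.499e-01] [0.571 0.082 0.358] F [-0.3 -0.1 -0.2] op 0.389 39.9
z0.285 False 20.84 [ 0.0007 -0.0009  0.2852] [0.599 0.08  0.3  ] F [-0.5 -0.2 -0.6] op 0.39 39.9
z0.26 False 21.24 [ 4.000e-04 -1.000e-04  2.605e-01] [0.61  0.08  0.278] F [-0.2  0.1 -1.4] op 0.383 39.9
z0.236 False 21.63 [ 4.000e-04 -2.000e-04  2.365e-01] [0.62  0.079 0.256] F [-0.1  0.8 -1. ] op 0.389 39.9
out 23.09 [-4.000e-04  2.000e-04  3.398e-01] [0.575 0.082 0.349] F [-0.3 -0.  -0.6] op 0.621 0.0
True
```

View pics/d2.png

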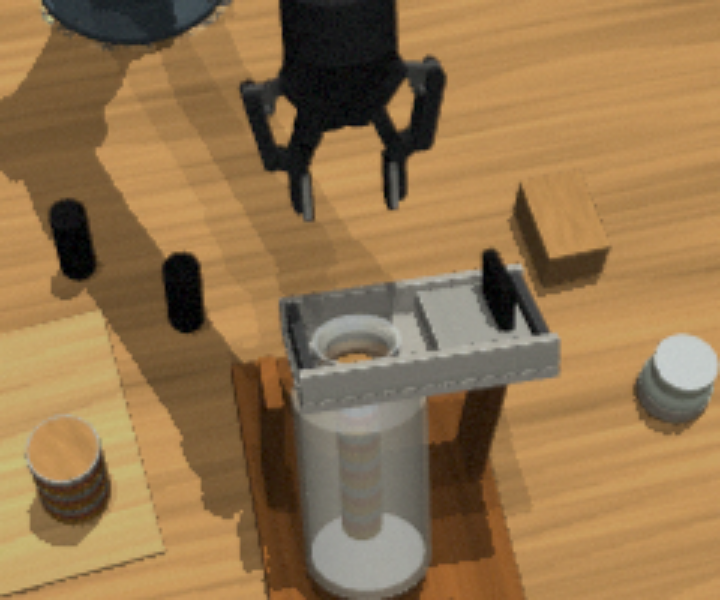

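Run:
```python
from h import *
robot.grip(.4)
robot.goto(cp(0,.108,.34),tilt())
for n in('top','scene'):
    f=robot.grab_frame(n);L=(cloud(f)-O)@RC
    m=(f['range_z']>0)&(L[...,2]<.206)&(L[...,2]>0)&(np.hypot(L[...,0],L[...,1])<.046)
    v,u=np.mgrid[:420,:560];ray=w2px(f,cp(0,0,.21))[0]
    m&=np.hypot(u-ray[0],v-ray[1])<7
    print(n,m.sum(),np.percentile(L[m],[5,50,95],axis=0).round(3) if m.sum() else '')
```

```text
top 142 [[-0.028 -0.01   0.007]
 [-0.009  0.003  0.186]
 [-0.001  0.027  0.189]]
scene 107 [[-0.031 -0.011  0.184]
 [-0.024  0.004  0.195]
 [-0.018  0.016  0.204]]
```

Run:
```python
from h import *
print(robot.move_straight(cp(0,.108,.247),vel=.12,contact_N=15));st('at')
robot.grip(0,60);st('grip')
print(robot.move_straight(cp(0,.010,.247),vel=.08,contact_N=14));st('slid')
robot.grip(.4);robot.move_straight(cp(0,.018,.34),vel=.2);robot.sleep(.5);st('out')
f=robot.grab_frame('top');L=(cloud(f)-O)@RC
m=(f['range_z']>0)&(L[...,2]>.236)&(L[...,2]<.272)&(abs(L[...,0])<.03)&(L[...,1]>-.02)&(L[...,1]<.06)
print('fin y',m.sum(),np.percentile(L[m][:,1],[5,50,95]))
inside('e1')
```

```text
False
at 25.0 [0.0007 0.1077 0.2476] [0.622 0.187 0.266] F [ 0.8 -0.7  0.2] op 0.399 0.0
grip 25.32 [0.0005 0.108  0.2478] [0.622 0.188 0.267] F [-1.9 -0.9  7.3] op 0.131 58.8
True
slid 26.41 [0.0006 0.018  0.2478] [0.617 0.098 0.267] F [1.1 0.9 3.3] op 0.13 59.5
out 27.88 [-1.000e-04  1.780e-02  3.398e-01] [0.576 0.1   0.349] F [-0.4  0.1  0.5] op 0.402 0.0
fin y 129 [0.01176364 0.01596473 0.02252384]
```

View pics/e1.png

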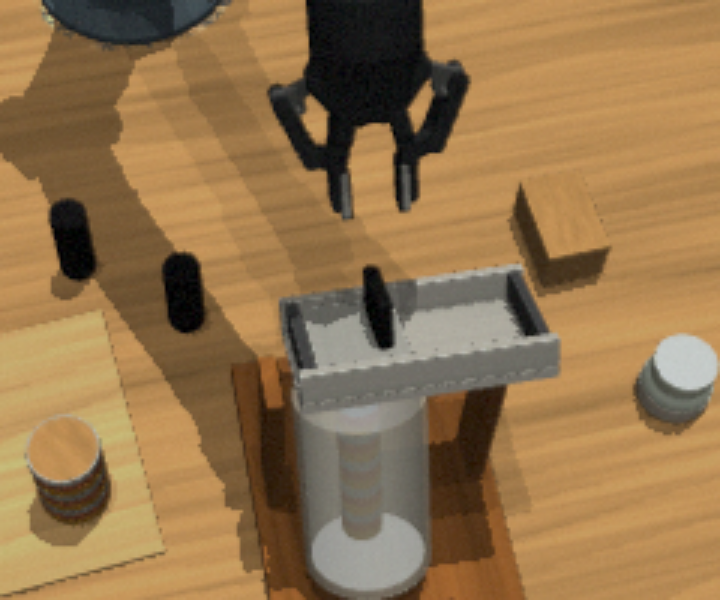

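The fin, at (378,305), is at its shut stop. The rolls are stacked inside the canister, and the gripper is clear.

```bash
python3 -c "
from plant import robot
print(robot.close_job())"
```

```text
the job is handed in; nothing more can be done
None
```

The job is handed in after about 28 s of the 72 s limit: I slid the cover fully open, dropped both slim rolls into the canister (the second stands on top of the first, about 36 mm below the cover), and slid the cover shut to its stop; the hand-in call returned no verdict.

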